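# Dock the cold block and hold the sprung cooler lid at the set index

### The arm

A 6-joint arm with a two-finger parallel gripper is mounted at the origin on a cart in front of the work surface, level with it; the furniture and walls round the work are solid. World frame = base frame: x ahead of the robot, y to its left, z up, the work surface at z = 0. Lengths are in mm, angles in rad, forces in N, time in s.
With the tool pointing down it reaches from about 275 to 750 mm from the base axis. Payload 10.2 kg.
Tool frame: the origin (TCP) lies between the finger pads; the fingertips stand 17 mm ahead of it and the grasp point (between the pads) lies 2 mm behind it; z points along the fingers, y is the line along which they close (so a half turn about z gives the same grasp; the last joint's range is limited). The gripper opens to 85 mm and grips with 20 to 120 N. Pads are 22 mm wide; open, the fingers measure 114 mm over their backs; the gripper's body (76 mm by 85 mm) begins 54 mm behind the grasp point. The pads swing forward as they close: fully open they stand 13 mm farther back than shut.
Start: joints at [0.93, 0.313, 1.498, -0, 1.331, -0.223], TCP at [213.032, 479.842, 248.294] pointing down, gripper open.
Joint ranges: [-2.94, 2.94], [-0.97, 2.17], [0.19, 2.56], [-1.23, 4.37], [0.02, 3.11], [-2.88, 2.88]. Speed limits (rad/s): [2.39, 2.39, 3.01, 3.14, 3.14, 3.14].

### API

Orientations are given as a unit quaternion [w, x, y, z].
In Python, from rig import * gives the robot as it stands.
- The arm moves only by the tool step_arm, never from a script. Its argument "commands" is text: rows parted by semicolons, each of 7 numbers parted by spaces: the opening, from 0 (shut) to 1 (fully open), then the shift along the tool's x, y, z in cm, then the turn, a rotation vector about the tool's x, y, z in rad. In form: hand x y z rx ry rz; .... A call has 1 to 20 rows; each row is the pose to reach, as a shift and turn from the pose commanded when the call began, along the tool's axes at that moment; what a row does not reach only later rows make up. A row lasts 1/12 s, in which the tool goes at most 41.7 mm and 7.16 degrees, less where a joint would pass 70% of its speed; a pose out of reach is approached as far as the arm can. A call with a gripper value outside its range is refused whole. The fingers move at their own pace and stop on an object; "newtons" is the grip in N (left out, the last holds). Time passes only in rows, so rows that repeat a pose let the fingers close. It gives the time, the measured TCP pose, the force, the opening and the grip force at its end, in the units of the state.
- sense(): the state, without advancing time (a new reading comes with each control period).
- capture(name): name is "scene" or "top"; returns the picture (480x640x3 uint8, red, green, blue); there is no depth.
- camera_model(name): a dict with "mtx" (3x3 intrinsics, pixels), "eye" and "rotation" of the camera in the world. Camera axes: x right, y down, z forward; pixel columns grow to the right and rows downward; lengths in mm; the calibration is good to about 2 mm. A picture is of the moment at which its call begins. camera_model takes no time and is no camera call.
- finish_job(): hands the job in; it is judged then, once.
Trained networks look in the newest picture that a camera, given by its name, has taken for a name from the list of things; names that differ only in an ending like _2 or _b are one class to them, and where a whole thing is asked for, a point or a joint stands for the part that bears it (a point fixed in the world has none). Each returns a list of dicts, best first, with "score" (0 to 1); they miss things now and then, are a little off and sometimes report something else, mostly with a low value. They report only what shows in the picture. A call takes as long as a camera call.
- search_frame(camera, label): "rect" ([centre column, centre row, width, height] in pixels, round what is visible of it).
- trace(camera, label): "mask" (480x640 bool, what is visible of it) and "rect" ([centre column, centre row, width, height] in pixels, round what is visible of it).
- spot_point(camera, label): "xy" ([column, row] in pixels: a listed point, or the origin of a listed thing).
The state is a dict: "time_s": time; "joints": joint angles; "dq": joint speeds; "tau": joint torques, N m; "eef_pos": TCP position; "ee_rot": TCP orientation; "force": force on the tool from outside, world axes, zero at the start; "wrist_torque": the same for the moment, N m; "grip_width": opening from 0.0 (shut) to 1.0 (fully open); "grip_force": force on a finger pad.
Only numpy, scipy, OpenCV 4.12 (cv2) and the standard library are available. Lean on these libraries where they do the work, as an engineer would, in place of code of your own. Each camera call takes 0.05 s, during which the arm holds its last target. There are 200 camera calls.

### The job

I am about to move tubes out of the bench cooler and need both my hands. Seat the longer of the two bare aluminium blocks flat and square, fully home, in the pocket of the dock beside the cooler and let go of it; then lift the cooler's sprung lid by its grab bar until the lid pointer stands at the black index clamp on the quadrant, never clearly past it, and finish while still holding the bar so that the lid stays there. Leave the index clamp as it is set and do not push the other things on the desk about.

Things in the scene. Friction and masses are not known exactly. Their poses are not given: they have to be found in the camera images.
- cooler: White bench cooler, fixed to the desk; origin under the centre of its chamber at desk height; x points away from its front panel, y to its left, z up. Chamber 140 (x) x 164 (y) mm, 82 mm high. On its left (+y) a lower dock, 94 x 132 mm, top 34 mm high; on its right an upright aluminium quadrant with marks every 10 degrees, 10 to 14 mm outside the lid's edge, centred on the hinge axis.
- dock_floor (a point): Centre of the floor of the dock's open pocket, 22 mm above the desk, 166 mm left of and 34 mm before the cooler's origin; axes as the cooler's. The pocket is 55 mm in x, 95 mm in y, 12 mm deep, its mouth chamfered by about 3 mm, its floor flat; the chamber wall is 36 mm beyond its end.
- cold_block: The longer block: bare aluminium, 52 (x) x 92 (y) x 48 mm high, eight 12 mm bores in its top, 0.3 to 0.5 kg, loose on the desk; origin at the centre of its underside. It fits the pocket with 1.5 mm all round, either way round; seated it stands 36 mm out of the dock: grip it across its 52 mm width, in the upper part of its height.
- short_block: Bystander: the shorter aluminium block, 52 x 66 x 48 mm with six 15 mm bores; not the one for the pocket.
- lid_hinge (a joint): Opening angle of the lid in rad: 0 shut, 1.3 fully open; a spring (and the lid's weight) always pulls it shut, about 5 N at the bar when shut and 6 to 8 N at the index settings; it falls shut when released.
- lid_panel: Grey framed lid with a clear window, 146 x 168 x 12 mm; origin at the middle of its hinge axis, which is parallel to the cooler's y at the cooler's x 74, z 90 mm; its -x points from the hinge to the front edge (150 mm away), z out of its top. A steel pointer on its right edge, tip 98 mm from the hinge axis, moves over the quadrant's inner face.
- grab_bar: Round steel bar along the lid's front edge, 12 mm thick, 120 mm long along its y, brackets near its ends (112 mm apart), moving with the lid; origin at its centre, at x -170, z +30 mm in the lid_panel frame. Free space before, behind and below it (the lid's top is 24 mm lower, its front edge 20 mm behind). It can be pinched from above and turns between the fingers.
- index_hinge (a joint): Angle in rad at which the index clamp is set on the quadrant, on the same scale as lid_hinge (0.35 to 0.60): the pointer stands at the clamp when lid_hinge equals this value.
- index_clamp: Small black clamp (18 x 12 mm) with a white line, tightened on the quadrant's rim 108 mm from the hinge axis; origin on the hinge axis; its -x points from the axis to the clamp. Not to be moved.
- marker: Bystander: red-capped marker pen lying on the desk, 135 mm.
- loose_microtube: Bystander: 41 mm microtube lying on the desk. Farther back a fixed lamp head hangs about 0.53 m above the desk, over x 0.58 to 0.72, y 0.03 to 0.5 m: keep the wrist in front of it.
- petri_dish: Bystander: round dish, 58 x 15 mm.
- reagent_bottle: Bystander: small bottle, 40 mm diameter, 85 mm high. It stands before the nearest corner of a monitor, which is about 0.5 m tall and stretches from about x 0.58, y -0.33 m back to x 0.84, y 0.02 m: swing the arm past it drawn in.
- forceps_1: Bystander: steel forceps lying on the desk, 134 mm.
- index_mark (a point): Point on the quadrant's rim under the middle of the index clamp, 108 mm from the hinge axis.

How it is judged (in metres and radians):
On the way, in this order (a step that is already met when the one before it is completed fails the run):
1. the long block sits flat and square on the pocket floor, released, with the lid still shut (horizontal distance between cold_block and dock_floor below 0.004 m and z of cold_block in the frame of dock_floor below 0.002 m and angle between cold_block's own z axis and vertical below 0.04 rad and angle between the x axis of cold_block and the x axis of cooler, either way round below 0.07 rad and contact force between the fingers and cold_block below 0.2 N and value of joint lid_hinge below 0.08 rad), for 0.3 s.
2. the lid, lifted by its bar, stands at the index (angle between the x axis of lid_panel and the x axis of index_clamp, either way round below 0.06 rad and contact force between the fingers and grab_bar above 1 N), for 0.3 s.
At the end, for the whole second after the job is handed in: The gripper still holds the grab bar (more than 1 N between fingers and bar) with the lid at rest within 0.06 rad (3.4 degrees) of the index clamp, carried by nothing else; the long block sits released in the dock pocket, within 4 mm of its centre, less than 2 mm above its floor, upright and square (all of step 2 and value of joint lid_hinge above 0.28 rad and velocity of joint lid_hinge between -0.05 and 0.05 rad/s and contact force between lid_panel and cold_block below 0.1 N and contact force between lid_panel and short_block below 0.1 N and horizontal distance between cold_block and dock_floor below 0.004 m and z of cold_block in the frame of dock_floor below 0.002 m and angle between cold_block's own z axis and vertical below 0.04 rad and angle between the x axis of cold_block and the x axis of cooler, either way round below 0.07 rad and contact force between the fingers and cold_block below 0.2 N); the arm keeps its last pose, push and grip.
It fails at once if the lid is lifted clearly past the index (more than about 0.15 rad) (z of grab_bar in the frame of index_clamp above 0.055 m).
It fails at once if the index clamp is shifted by more than 1 cm (distance of index_mark from where it was at the start of the episode above 0.01 m).
It fails at once if a bystander is pushed more than 4 cm (distance of any of short_block, marker, loose_microtube, petri_dish, reagent_bottle, forceps_1 from where it was at the start of the episode above 0.04 m).
It also fails if it takes over 61 s, if anything falls off the work surface, if the arm or the gripper's body presses on something with over 40 N, if the wrist force passes 120 N, or if a joint passes its speed limit or range.

## Working session

There is one attempt and no reset: what is moved stays moved. The work goes in short steps, Python scripts to look and compute and a tool call to move; the robot and the scene stay as the last step left them, time stands still between calls to the robot, and variables do not carry over. Pictures are saved under pics/ and viewed, at most 10 in all, crops included, and the job is handed in when it is done.

Besides the shell and the picture viewer there is one more tool, called after ">>>" as name(argument=value, ...) on one line, values as JSON. step_arm: Moves the arm, as the interface text tells. Its arguments: {"type":"object","properties":{"commands":{"type":"string"},"newtons":{"type":"number"}},"required":["commands"]}

```bash
mkdir -p pics; ls; cat > h.py <<'E'
from rig import *
import numpy as np, cv2
from scipy.spatial.transform import Rotation as R
def cam(n):
    m=camera_model(n); return np.array(m["mtx"]),np.array(m["eye"]),np.array(m["rotation"])
def ray(n,xy,z):
    K,e,Rt=cam(n); d=Rt@np.linalg.inv(K)@np.array([xy[0],xy[1],1.]); 
    return e+d*(z-e[2])/d[2]
def proj(n,P):
    K,e,Rt=cam(n); p=(np.atleast_2d(P)-e)@Rt; q=p@K.T; return q[:,:2]/q[:,2:]
def save(n,f):
    im=capture(n); cv2.imwrite(f,im[:,:,::-1]); return im
E
python3 - <<'E'
from h import *
for n in("scene","top"):
    save(n,f"pics/{n}0.png"); K,e,Rt=cam(n); print(n,K.round(1).tolist(),e.round(1),Rt.round(3).tolist())
    for l in ["cooler","dock_floor","cold_block","short_block","grab_bar","index_mark","index_clamp","lid_panel"]:
        r=spot_point(n,l); print(l,[(np.round(a["xy"],1).tolist(),round(a["score"],2)) for a in r[:3]])
s=sense(); print(s)
E
```

```text
pics
scene [[604.8, 0.0, 324.5], [0.0, 604.8, 228.4], [0.0, 0.0, 1.0]] [-534.4 -682.1  953. ] [-0.418, 0.782, -0.405, 0.223]
cooler [([354.9, 275.7], 0.97), ([303.9, 288.7], 0.7), ([212.4, 228.5], 0.22)]
dock_floor [([299.7, 248.6], 0.83), ([177.2, 215.5], 0.7)]
cold_block [([212.7, 229.8], 0.66)]
short_block [([466.2, 352.0], 0.92)]
grab_bar [([329.7, 253.6], 0.73), ([408.4, 320.6], 0.47), ([376.3, 233.9], 0.32)]
index_mark [([383.7, 252.2], 0.57)]
index_clamp []
lid_panel [([374.4, 231.5], 0.78)]
top [[620.3, 0.0, 318.5], [0.0, 620.3, 246.3], [0.0, 0.0, 1.0]] [ 301.1   64.5 1727.1] [-0.053, 0.709, -0.701, 0.052]
cooler [([357.0, 255.0], 0.69)]
dock_floor [([298.0, 259.6], 0.64)]
cold_block [([197.8, 274.8], 0.84), ([394.6, 263.4], 0.51)]
short_block [([486.1, 288.1], 0.73)]
grab_bar []
index_mark [([397.2, 262.4], 0.58)]
index_clamp [([359.8, 286.8], 0.68)]
lid_panel [([364.8, 221.3], 0.93)]
{'time_s': 0.9, 'joints': array([ 9.29575769e-01,  3.12871146e-01,  1.49771259e+00, -5.24726244e-06,
        1.33098508e+00, -2.23394592e-01]), 'dq': array([-1.58131776e-03, -1.14933954e-03, -2.93803897e-03,  6.00061513e-05,
        5.92614800e-04, -3.55062823e-04]), 'tau': array([-4.13523681e-03, -4.12159216e+01, -2.59898400e+01, -4.80720755e-04,
        4.50273656e-04,  7.14712087e-06]), 'eef_pos': array([213.04325041, 479.83438878, 248.30420493]), 'ee_rot': array([7.30836142e-06, 2.07396031e-01, 9.78257066e-01, 9.75600112e-06]), 'force': array([0.06499768, 0.33330217, 0.2072798 ]), 'wrist_torque': array([0.03114089, 0.00837803, 0.05796795]), 'grip_force': 0.0, 'grip_width': 0.9979053391695603}
```

View pics/scene0.png

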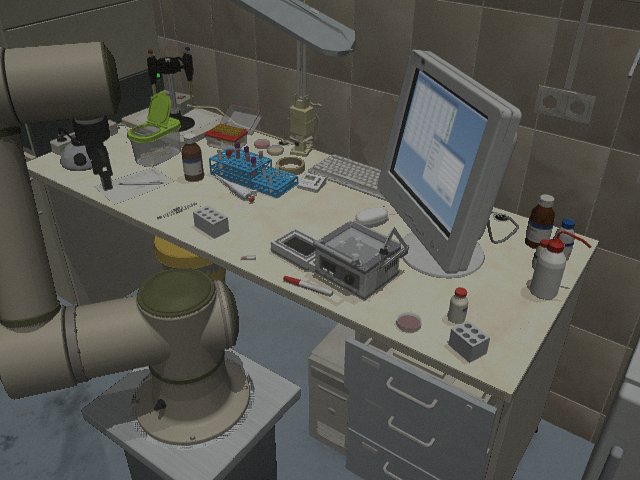

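```bash
python3 - <<'E'
import cv2
im=cv2.imread("pics/top0.png"); c=im[170:350,150:530]; cv2.imwrite("pics/top0c.png",cv2.resize(c,(798,378),interpolation=2))
E
```

```text
(no output)
```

View pics/top0c.png

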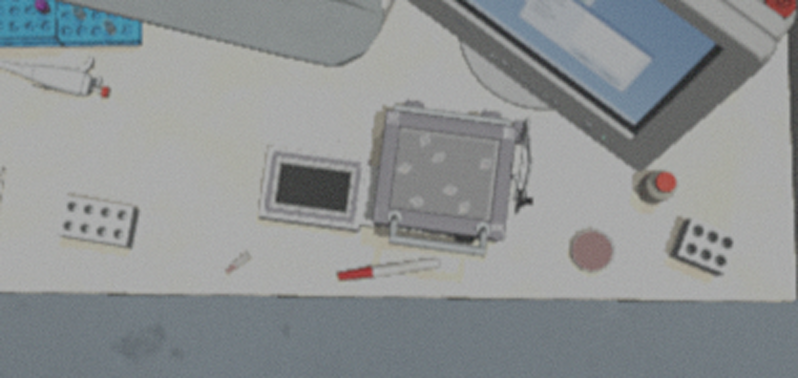

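The scene shows the cold block at about (211,221), the dock pocket at (297,247), the cooler at (360,255), the marker at (307,286), the microtube at (248,257), and the short block at (468,341). The top view agrees: block (197,275), pocket centre (299,260).

```bash
cat > fit.py <<'E'
from h import *
from scipy.optimize import minimize
def hullmask(n,P,s=4):
    # supersampled silhouette of convex point set
    m=np.zeros((480*s,640*s),np.uint8); q=((proj(n,P)+.5)*s).astype(np.int32)
    cv2.fillConvexPoly(m,cv2.convexHull(q),1); return cv2.resize(m.astype(np.float32),(640,480),interpolation=cv2.INTER_AREA)
def place(p,P):  # p: x,y,yaw
    c,s=np.cos(p[2]),np.sin(p[2]); P=np.array(P,float)
    return np.c_[p[0]+c*P[:,0]-s*P[:,1],p[1]+s*P[:,0]+c*P[:,1],P[:,2]]
def box(x,y,z,h0,h1,dx=0,dy=0): return [[dx+a*x/2,dy+b*y/2,h] for a in(-1,1) for b in(-1,1) for h in(h0,h1)]
def fit(masks,P,p0):
    def f(p):
        p=np.array(p)*[1,1,.01]; return sum(1-np.minimum(hullmask(n,place(p,P)),m).sum()/np.maximum(hullmask(n,place(p,P)),m).sum() for n,m in masks.items())
    x0=np.array(p0)/[1,1,.01]
    r=minimize(f,x0,method="Nelder-Mead",options=dict(initial_simplex=[x0,x0+[6,0,0],x0+[0,6,0],x0+[0,0,10]],xatol=.1,fatol=1e-4))
    return r.x*[1,1,.01],r.fun
E
cat > run1.py <<'E'
from fit import *
im={n:capture(n) for n in("scene","top")}
M={}
for n in im:
    r=trace(n,"cold_block"); print(n,[(np.round(a["rect"],0).tolist(),round(a["score"],2)) for a in r[:3]])
    M[n]=r[0]["mask"].astype(np.float32)
g=ray("top",[197.5,275],24); print("block guess",g)
for ms in (M,{"scene":M["scene"]},{"top":M["top"]}):
    print("block",fit(ms,box(52,92,0,0,48),[g[0],g[1],-.1]))
# pocket: dark region
D={}
for n,c in(("scene",(297,247)),("top",(299,260))):
    g_=cv2.cvtColor(im[n],cv2.COLOR_RGB2GRAY); print(n,g_[c[1],c[0]])
    b=(g_<g_[c[1],c[0]]+35).astype(np.uint8)
    k,lab=cv2.connectedComponents(b,connectivity=4); m=lab==lab[c[1],c[0]]; print(m.sum()); D[n]=m.astype(np.float32)
pg=ray("top",[299,259.5],28); print("pocket guess",pg)
P=box(55,95,0,22,22)
if D["top"].sum()<3000: print("pocket top",fit({"top":D["top"]},P,[pg[0],pg[1],-.07]))
E
python3 run1.py
python3 - <<'E'
import cv2
im=cv2.imread("pics/scene0.png"); c=im[205:305,265:415]; cv2.imwrite("pics/s0c.png",cv2.resize(c,(795,530),interpolation=2))
E
```

```text
scene [([212.0, 222.0, 34.0, 31.0], 0.79), ([386.0, 253.0, 8.0, 3.0], 0.27)]
top [([198.0, 276.0, 37.0, 24.0], 0.67)]Traceback (most recent call last):
  File "run1.py", line 7, in <module>
    g=ray("top",[197.5,275],24); print("block guess",g)
  File "h.py", line 7, in ray
    K,e,Rt=cam(n); d=Rt@np.linalg.inv(K)@np.array([xy[0],xy[1],1.]);
                     ~~^~~~~~~~~~~~~~~~~
ValueError: matmul: Input operand 1 has a mismatch in its core dimension 0, with gufunc signature (n?,k),(k,m?)->(n?,m?) (size 3 is different from 4)
```

View pics/s0c.png

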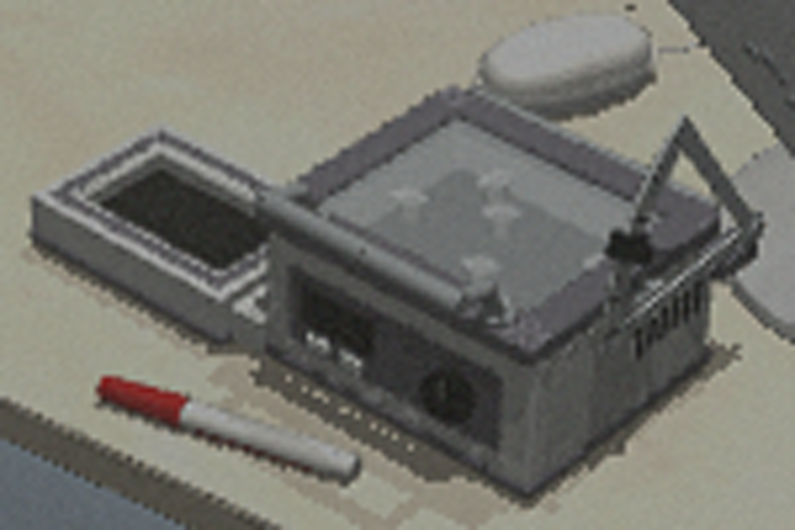

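```bash
sed -i 's/return np.array(m\["mtx"\]),np.array(m\["eye"\]),np.array(m\["rotation"\])/q=m["rotation"]; return np.array(m["mtx"]),np.array(m["eye"]),R.from_quat([q[1],q[2],q[3],q[0]]).as_matrix()/' h.py
cat >> run1.py <<'E'
if 60<D["scene"].sum()<3000: print("pocket scene",fit({"scene":D["scene"]},P,[pg[0],pg[1],-.07]))
from scipy.optimize import least_squares
C=np.array([[-70,-82,0],[70,-82,0],[-70,82,0],[-81,214,34],[13,214,34]]); uv=np.array([[528,495],[712,352],[265,355],[35,193],[160,130]])/5.3+[265,205]-.5
f=lambda p:(proj("scene",place(p*[1,1,.01],C))-uv).ravel()
r=least_squares(f,[pg[0]+20,pg[1]-166,-7]); print("cooler scene",r.x,r.fun.round(1))
th=r.x[2]*.01; print("-> pocket",place(r.x*[1,1,.01],[[-34,166,22]]))
np.savez("m.npz",**{"b_"+k:v for k,v in M.items()},**{"d_"+k:v for k,v in D.items()})
E
python3 run1.py
```

```text
scene [([211.0, 223.0, 32.0, 34.0], 0.78)]
top [([198.0, 275.0, 40.0, 28.0], 0.86), ([359.0, 277.0, 47.0, 18.0], 0.61)]
block guess [472.53976782 400.26516913  24.        ]
block (array([ 4.70180449e+02,  4.02860720e+02, -1.57921907e-01]), np.float64(0.13321977853775024))
block (array([ 4.67565562e+02,  4.00986132e+02, -1.70141676e-01]), np.float64(0.0547327995300293))
block (array([ 4.70776075e+02,  4.03488891e+02, -1.60332984e-01]), np.float64(0.04448896646499634))
scene 40
1458
top 67
632
pocket guess [518.47123982 121.01783351  28.        ]
pocket top (array([ 5.20998373e+02,  1.21424689e+02, -1.42296555e-01]), np.float64(0.07517623901367188))
pocket scene (array([ 5.24687841e+02,  1.19287687e+02, -9.14994579e-02]), np.float64(0.7787588834762573))
cooler scene [538.08004723 -41.19724388  -7.51983135] [ 0.6 -0.5 -2.3 -0.3 -1.2 -0.4  1.6  2.4  1.4 -0.6]
-> pocket [[516.64729197 126.88796369  22.        ]]
```

```bash
cat > edge.py <<'E'
from fit import *
def rect(x0,x1,y0,y1,z): return [((x0,y0,z),(x1,y0,z)),((x1,y0,z),(x1,y1,z)),((x1,y1,z),(x0,y1,z)),((x0,y1,z),(x0,y0,z))]
dock=rect(-81,13,82,214,34); dock.pop(0)
E=dock+rect(-61.5,-6.5,118.5,213.5-0,22)[:0]+rect(-61.5,-6.5,118.5,213.5,22)
E+=[((-76,-84,96),(-76,84,96)),((-76,-84,96),(70,-84,96)),((-76,84,96),(70,84,96)),((70,-84,96),(70,84,96))]
E+=[((-70,-82,0),(70,-82,0)),((-70,-82,0),(-70,82,0)),((-96,-60,120),(-96,60,120))]
S=np.concatenate([np.linspace(a,b,40) for a,b in E])
def grad(im,sg):
    g=cv2.GaussianBlur(cv2.cvtColor(im,cv2.COLOR_RGB2GRAY).astype(np.float32),(0,0),sg)
    return np.minimum(np.hypot(cv2.Sobel(g,5,1,0),cv2.Sobel(g,5,0,1)),60)
def score(n,G,p):
    q=proj(n,place(p,S)).astype(np.float32); return cv2.remap(G,q[:,0][None],q[:,1][None],1).mean()
if __name__=="__main__":
    im={n:cv2.imread(f"pics/{n}0.png")[:,:,::-1].copy() for n in("scene","top")}
    for sg in(2.,1.):
      G={n:grad(im[n],sg) for n in im}
      for ns in(("scene",),("top",),("scene","top")):
        f=lambda x:-sum(score(n,G[n],x*[1,1,.01]) for n in ns)
        best=min((minimize(f,np.array([a,b,c]),method="Nelder-Mead",options=dict(initial_simplex=np.array([[a,b,c],[a+5,b,c],[a,b+5,c],[a,b,c+4]]))) for a in(530,540,548) for b in(-50,-44,-38) for c in(-14,-8)),key=lambda r:r.fun)
        p=best.x*[1,1,.01]; print(sg,ns,p.round(3),best.fun.round(2),"pocket",place(p,[[-34,166,22]]).round(1))
    pick=p
    out=[]
    for n,(x,y,w,h) in(("scene",(265,205,150,100)),("top",(260,195,150,100))):
        c=cv2.resize(im[n][y:y+h,x:x+w],None,fx=5.3,fy=5.3,interpolation=2)
        for a,b in E:
            q=((proj(n,place(p,[a,b]))+.5-[x,y])*5.3).astype(int); cv2.line(c,tuple(map(int,q[0])),tuple(map(int,q[1])),(255,0,0),1)
        out.append(c)
    cv2.imwrite("pics/ov.png",cv2.resize(np.vstack(out),(450,600),interpolation=3)[:,:,::-1])
E
python3 edge.py
```

```text
Traceback (most recent call last):
  File "edge.py", line 19, in <module>
    best=min((minimize(f,np.array([a,b,c]),method="Nelder-Mead",options=dict(initial_simplex=np.array([[a,b,c],[a+5,b,c],[a,b+5,c],[a,b,c+4]]))) for a in(530,540,548) for b in(-50,-44,-38) for c in(-14,-8)),key=lambda r:r.fun)
  File "edge.py", line 19, in <genexpr>
    best=min((minimize(f,np.array([a,b,c]),method="Nelder-Mead",options=dict(initial_simplex=np.array([[a,b,c],[a+5,b,c],[a,b+5,c],[a,b,c+4]]))) for a in(530,540,548) for b in(-50,-44,-38) for c in(-14,-8)),key=lambda r:r.fun)
              ~~~~~~~~^^^^^^^^^^^^^^^^^^^^^^^^^^^^^^^^^^^^^^^^^^^^^^^^^^^^^^^^^^^^^^^^^^^^^^^^^^^^^^^^^^^^^^^^^^^^^^^^^^^^^^^^^^^^^^^^^^^^^^^^^^
  File "edge.py", line 18, in <lambda>
    f=lambda x:-sum(score(n,G[n],x*[1,1,.01]) for n in ns)
                ~~~^^^^^^^^^^^^^^^^^^^^^^^^^^^^^^^^^^^^^^^
  File "edge.py", line 18, in <genexpr>
    f=lambda x:-sum(score(n,G[n],x*[1,1,.01]) for n in ns)
                    ~~~~~^^^^^^^^^^^^^^^^^^^^
  File "edge.py", line 12, in score
    q=proj(n,place(p,S)).astype(np.float32); return cv2.remap(G,q[:,0][None],q[:,1][None],1).mean()
      ~~~~^^^^^^^^^^^^^^
  File "h.py", line 10, in proj
    K,e,Rt=cam(n); p=(np.atleast_2d(P)-e)@Rt; q=p@K.T; return q[:,:2]/q[:,2:]
           ~~~^^^
  File "h.py", line 5, in cam
    m=camera_model(n); q=m["rotation"]; return np.array(m["mtx"]),np.array(m["eye"]),R.from_quat([q[1],q[2],q[3],q[0]]).as_matrix()
ValueError: time passes only in moves, steps and waits
```

Too many calls of camera_model; cache it.

```bash
sed -i 's/^def cam(n)/import functools\n@functools.cache\ndef cam(n)/' h.py; python3 edge.py; python3 -c "
from h import *; print(sense()['time_s'])"
```

```text
2.0 ('scene',) [ 5.28432e+02 -4.67280e+01 -1.33000e-01] -49.62 pocket [[516.7 122.3  22. ]]
2.0 ('top',) [ 5.38657e+02 -5.20540e+01 -6.60000e-02] -42.44 pocket [[515.6 115.8  22. ]]
2.0 ('scene', 'top') [ 5.26924e+02 -4.89170e+01 -1.36000e-01] -90.02 pocket [[515.8 120.2  22. ]]
1.0 ('scene',) [ 5.2961e+02 -4.7716e+01 -1.2000e-01] -55.8 pocket [[515.7 121.2  22. ]]
1.0 ('top',) [ 5.38352e+02 -4.70840e+01 -9.00000e-02] -49.19 pocket [[519.3 121.3  22. ]]
1.0 ('scene', 'top') [ 5.35189e+02 -4.88110e+01 -1.12000e-01] -100.77 pocket [[520. 120.  22.]]
1.3
```

View pics/ov.png

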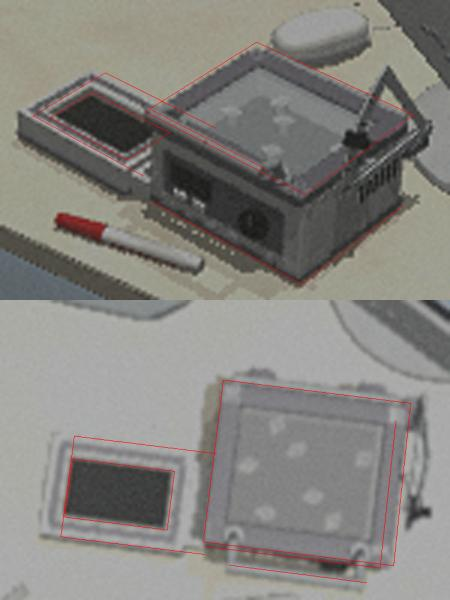

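```bash
sed -i 's/^dock=.*/dock=rect(-81,13,100,232,34)/' edge.py; python3 edge.py
```

```text
2.0 ('scene',) [ 5.28684e+02 -4.92590e+01 -1.28000e-01] -48.57 pocket [[516.2 119.7  22. ]]
2.0 ('top',) [ 5.38857e+02 -5.23130e+01 -6.50000e-02] -42.2 pocket [[515.7 115.5  22. ]]
2.0 ('scene', 'top') [ 5.26803e+02 -5.14340e+01 -1.33000e-01] -89.09 pocket [[515.  117.6  22. ]]
1.0 ('scene',) [ 5.29515e+02 -5.03370e+01 -1.16000e-01] -55.44 pocket [[515.  118.5  22. ]]
1.0 ('top',) [ 5.35596e+02 -5.03680e+01 -1.10000e-01] -47.25 pocket [[520.1 118.4  22. ]]
1.0 ('scene', 'top') [ 5.34362e+02 -5.02210e+01 -9.80000e-02] -99.31 pocket [[516.7 118.3  22. ]]
```

View pics/ov.png

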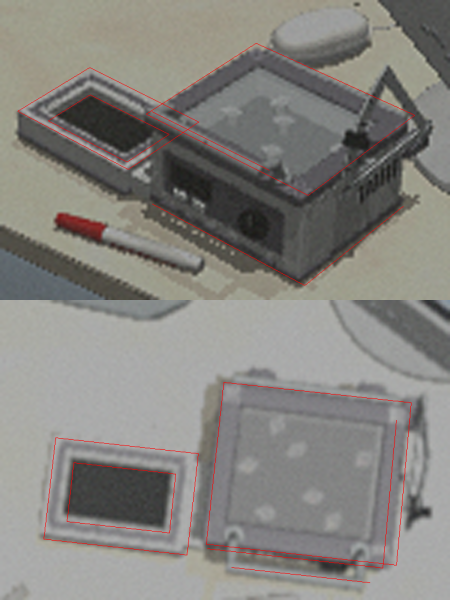

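The overlay fits within a few mm: pocket near (519,120), yaw about -0.10; the block is near (470,403), yaw -0.16. Now go above the block.

```bash
cat > go.py <<'E'
from h import *
import sys
def go(x,y,z,yaw):   # yaw: world angle of tool y (mod pi), tool vertical
    s=sense(); q=s["ee_rot"]; Rc=R.from_quat([q[1],q[2],q[3],q[0]])
    best=None
    for k in(0,np.pi):
        a=yaw+k; ty=[np.cos(a),np.sin(a),0]; tz=[0,0,-1]; Rt=R.from_matrix(np.c_[np.cross(ty,tz),ty,tz])
        rv=(Rc.inv()*Rt).as_rotvec()
        if best is None or np.linalg.norm(rv)<np.linalg.norm(best): best=rv
    d=Rc.inv().apply(np.array([x,y,z])-s["eef_pos"])/10
    print("t",round(s["time_s"],2),"pos",s["eef_pos"].round(1),"w",round(float(s["grip_width"]),3),"gf",round(float(s["grip_force"]),1),"F",s["force"].round(1),"j6",round(s["joints"][5],2)); print("cm",d.round(2),"rot",best.round(3))
if __name__=="__main__": go(*map(float,sys.argv[1:]))
E
python3 go.py 470 403 120 -0.16
```

```text
t 1.3 pos [213.  479.8 248.3] w 1.001 gf 0.0 F [0.1 0.  0.1] j6 -0.22
cm [-26.61   3.4   12.83] rot [-0.    -0.     1.313]
```

>>> step_arm(commands="1 -26.61 3.4 12.83 0 0 1.313;1 -26.61 3.4 12.83 0 0 1.313;1 -26.61 3.4 12.83 0 0 1.313;1 -26.61 3.4 12.83 0 0 1.313;1 -26.61 3.4 12.83 0 0 1.313;1 -26.61 3.4 12.83 0 0 1.313;1 -26.61 3.4 12.83 0 0 1.313;1 -26.61 3.4 12.83 0 0 1.313;1 -26.61 3.4 12.83 0 0 1.313;1 -26.61 3.4 12.83 0 0 1.313;1 -26.61 3.4 12.83 0 0 1.313;1 -26.61 3.4 12.83 0 0 1.313;1 -26.61 3.4 12.83 0 0 1.313;1 -26.61 3.4 12.83 0 0 1.313")

```text
time_s: 2.47
eef_pos: [470.0, 403.0, 120.0]
ee_rot: [-0.0, 0.761, 0.649, 0.0]
force: [0.1, 0.3, 1.0]
grip_width: 1.004
grip_force: 0.0
```

```bash
python3 go.py 470 403 37 -0.16; python3 - <<'E'
from h import *
a=save("scene","pics/a.png"); b=save("top","pics/b.png")
c=np.hstack([cv2.resize(a[150:270,130:290],(560,420),interpolation=2)[:, :400],cv2.resize(b[210:330,130:290],(560,420),interpolation=2)[:,:400]]); cv2.imwrite("pics/ab.png",c[:,:,::-1])
print(proj("scene",[[470,403,120],[470,403,48]]),proj("top",[[470,403,120],[470,403,48]]))
E
```

```text
t 2.47 pos [470. 403. 120.] w 1.004 gf 0.0 F [0.1 0.3 1. ] j6 0.68
cm [ 0.  -0.   8.3] rot [ 0.    -0.     0.002]
[[207.03654645 190.9519985 ]
 [209.51057677 213.17264421]] [[189.29603574 272.17518393]
 [194.75266665 275.01230222]]
```

View pics/ab.png

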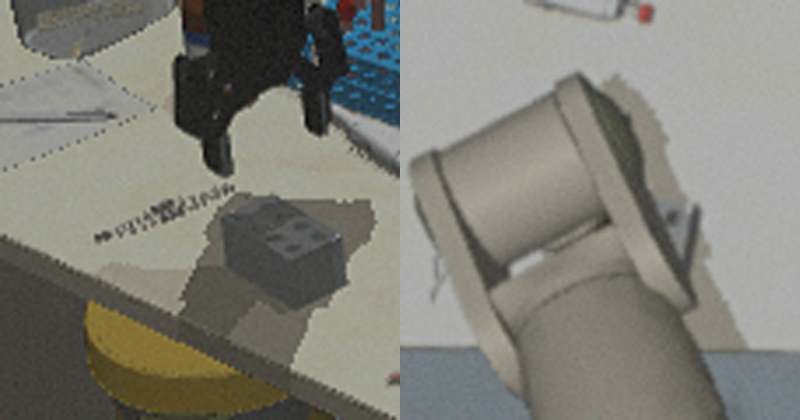

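The fingers straddle the block correctly (block top about pixel (211,215) in scene). Descend and grip.

>>> step_arm(commands="1 0 0 4.1 0 0 0;1 0 0 7 0 0 0;1 0 0 8.3 0 0 0;1 0 0 8.3 0 0 0;0.3 0 0 8.3 0 0 0;0.3 0 0 8.3 0 0 0;0.3 0 0 8.3 0 0 0;0.3 0 0 8.3 0 0 0;0.3 0 0 8.3 0 0 0;0.3 0 0 8.3 0 0 0;0.3 0 0 8.3 0 0 0;0.3 0 0 8.3 0 0 0", newtons=50)

```text
time_s: 3.57
eef_pos: [471.2, 403.6, 39.4]
ee_rot: [0.0, 0.761, 0.648, 0.002]
force: [0.1, 0.9, 6.7]
grip_width: 0.605
grip_force: 54.6
```

```bash
python3 go.py 519 120 130 -0.10
```

```text
t 3.57 pos [471.2 403.6  39.4] w 0.605 gf 54.6 F [0.1 0.9 6.7] j6 0.68
cm [-27.21   9.26  -9.11] rot [ 0.003 -0.003 -0.06 ]
```

>>> step_arm(commands="0.3 0 0 -4 0 0 0;0.3 0 0 -8 0 0 0;0.3 -4 1.36 -9.1 0 0 -0.01;0.3 -8 2.7 -9.1 0 0 -0.02;0.3 -12 4.1 -9.1 0 0 -0.03;0.3 -16 5.4 -9.1 0 0 -0.04;0.3 -20 6.8 -9.1 0 0 -0.05;0.3 -24 8.2 -9.1 0 0 -0.06;0.3 -27.2 9.26 -9.1 0 0 -0.06;0.3 -27.2 9.26 -9.1 0 0 -0.06;0.3 -27.2 9.26 -9.1 0 0 -0.06")

```text
time_s: 4.48
eef_pos: [518.3, 117.9, 128.3]
ee_rot: [-0.0, 0.743, 0.67, 0.0]
force: [-0.3, 0.2, -4.1]
grip_width: 0.599
grip_force: 56.3
```

```bash
python3 go.py 519 120 95 -0.10; python3 - <<'E'
from fit import *
a=save("scene","pics/c.png"); b=save("top","pics/d.png")
s=sense(); p=s["eef_pos"]; z0=p[2]-39.4
for n in("scene","top"):
    for l in("cold_block","dock_floor"):
        r=trace(n,l) if l=="cold_block" else spot_point(n,l)
        print(n,l,[(np.round(t.get("rect",t.get("xy")),1).tolist(),round(t["score"],2)) for t in r[:2]])
    r=trace(n,"cold_block")
    if n=="scene" and r: print(fit({n:r[0]["mask"].astype(np.float32)},box(52,92,0,z0,z0+48),[p[0],p[1],-.1]))
c=np.hstack([cv2.resize(a[170:290,240:400],(560,420),interpolation=2)[:, :400],cv2.resize(b[200:320,240:400],(560,420),interpolation=2)[:,:400]]); cv2.imwrite("pics/cd.png",c[:,:,::-1])
E
```

```text
t 4.48 pos [518.3 117.9 128.3] w 0.599 gf 56.3 F [-0.3  0.2 -4.1] j6 0.11
cm [0.21 0.05 3.33] rot [ 0.    -0.    -0.003]
scene cold_block [([338.5, 260.8, 132.6, 76.0], 0.71), ([300.5, 221.8, 37.7, 32.3], 0.57)]
scene dock_floor [([301.2, 248.1], 0.67)]
(array([ 5.17867066e+02,  1.20130722e+02, -1.00000000e-01]), np.float64(1.0))
top cold_block [([299.2, 259.1, 29.6, 1.8], 0.43)]
top dock_floor []
```

View pics/cd.png

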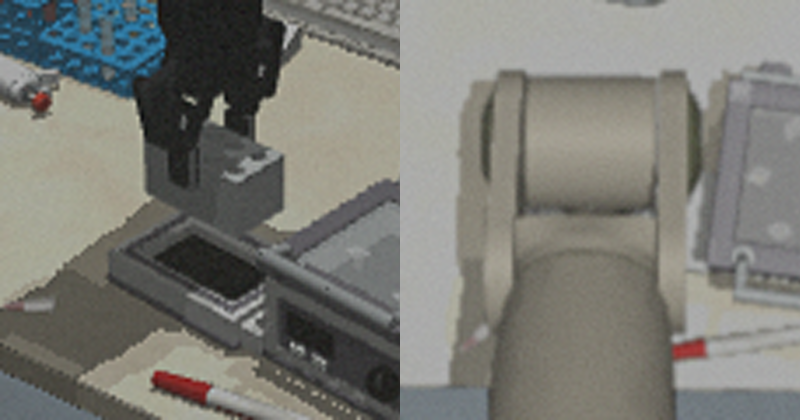

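```bash
cat > rel.py <<'E'
from edge import *
import edge
cl=cv2.imread("pics/scene0.png")[:,:,::-1].copy(); tp=cv2.imread("pics/top0.png")[:,:,::-1].copy()
edge.S=np.concatenate([np.linspace(a,b,60) for a,b in rect(-47,47,-66,66,34)+rect(-30.5,30.5,-50.5,50.5,34)+rect(-27.5,27.5,-47.5,47.5,22)])
def best(n,G,a0,b0,cs):
    f=lambda x:-score(n,G,x*[1,1,.01])
    r=[minimize(f,np.array([a,b,c]),method="Nelder-Mead",options=dict(initial_simplex=np.array([[a,b,c],[a+4,b,c],[a,b+4,c],[a,b,c+4]]))) for a in(a0-4,a0,a0+4) for b in(b0-4,b0,b0+4) for c in cs]
    r.sort(key=lambda r:r.fun); return [(np.round(q.x,1).tolist(),round(q.fun,1)) for q in r[:1]]
for sg in(.7,1.,1.5):
    print("pocket scene",best("scene",grad(cl,sg),518,120,(-12,-8)),"top",best("top",grad(tp,sg),519,120,(-12,-8)))
s=sense(); p=s["eef_pos"]; z0=p[2]-39.4
im=capture("scene"); r=trace("scene","cold_block")
for t in r:
    if 280<t["rect"][0]<315:
        m=t["mask"].astype(np.float32); print("mask",m.sum(),fit({"scene":m},box(52,92,0,z0,z0+48),[p[0],p[1],-.1]))
E=box(52,92,0,z0,z0+48); E=[E[i] for i in range(8)]
L=[((-26,-46,z0),(-26,46,z0)),((-26,-46,z0),(26,-46,z0)),((-26,-46,z0),(-26,-46,z0+48)),((-26,46,z0),(-26,46,z0+48)),((26,-46,z0),(26,-46,z0+48)),((-26,-46,z0+48),(26,-46,z0+48)),((-26,-46,z0+48),(-26,10,z0+48))]
edge.S=np.concatenate([np.linspace(a,b,40) for a,b in L])
for sg in(.7,1.,1.5): print("block edges",best("scene",grad(im,sg),p[0],p[1],(-12,-8)))
E
python3 rel.py
```

```text
pocket scene [([513.5, 113.8, -11.4], np.float64(-55.3))] top [([516.0, 125.5, -11.6], np.float64(-51.2))]
pocket scene [([513.8, 112.8, -12.0], np.float64(-54.3))] top [([518.9, 114.6, -12.0], np.float64(-48.1))]
pocket scene [([508.5, 113.5, -11.3], np.float64(-50.3))] top [([516.7, 117.9, -16.5], np.float64(-49.5))]
mask 781.0 (array([ 5.11897529e+02,  1.15986617e+02, -1.27546722e-01]), np.float64(0.2480403184890747))
mask 271.0 (array([ 5.17906276e+02,  1.20422124e+02, -1.00000000e-01]), np.float64(1.0))
block edges [([514.5, 117.5, -7.5], np.float64(-50.4))]
block edges [([514.9, 117.1, -8.0], np.float64(-49.3))]
block edges [([514.9, 115.9, 11.1], np.float64(-46.8))]
```

```bash
cat > dark.py <<'E'
from fit import *
import fit as F
vis=lambda n,p:np.minimum(hullmask(n,place(p,box(55,95,0,22,22))),hullmask(n,place(p,box(55,95,0,31,31))))
for n,c,f in(("scene",(297,247),"scene0"),("top",(299,260),"top0")):
    g=cv2.cvtColor(cv2.imread(f"pics/{f}.png"),cv2.COLOR_BGR2GRAY)
    for d in(12,18,24,30,40):
        b=(cv2.GaussianBlur(g,(0,0),.6)<np.median(g[c[1]-3:c[1]+4,c[0]-4:c[0]+5])+d).astype(np.uint8)
        if n=="scene": b=cv2.morphologyEx(b,cv2.MORPH_OPEN,np.ones((3,3),np.uint8))
        k,lab=cv2.connectedComponents(b,connectivity=4); m=(lab==lab[c[1],c[0]]).astype(np.float32)
        def f_(x):
            v=vis(n,x*[1,1,.01]); return 1-np.minimum(v,m).sum()/np.maximum(v,m).sum()
        x0=np.array([518,119,-10.]); r=minimize(f_,x0,method="Nelder-Mead",options=dict(initial_simplex=[x0,x0+[6,0,0],x0+[0,6,0],x0+[0,0,5]],xatol=.1,fatol=1e-4))
        print(n,d,int(m.sum()),int(vis(n,r.x*[1,1,.01]).sum()),r.x.round(1),round(r.fun,3))
E
python3 dark.py
```

```text
scene 12 272 323 [518. 119. -10.] 0.166
scene 18 297 322 [517.2 119.7  -9.7] 0.114
scene 24 346 323 [518. 119. -10.] 0.159
scene 30 570 332 [517.  119.3  -9.4] 0.45
scene 40 3006 331 [519.6 118.4  -6.4] 0.891
top 12 553 669 [520.2 121.  -11.4] 0.174
top 18 569 669 [520.2 121.  -11.4] 0.15
top 24 584 669 [520.8 121.1 -12.7] 0.128
top 30 601 668 [521.2 120.6 -13.3] 0.103
top 40 627 672 [520.8 122.  -11.5] 0.071
```

```bash
python3 go.py 520.6 120.6 79 -0.105
```

```text
t 4.98 pos [518.  120.1 128. ] w 0.598 gf 56.3 F [ 0.6 -0.3 -5.1] j6 0.11
cm [0.07 0.25 4.9 ] rot [-0.    -0.     0.006]
```

>>> step_arm(commands="0.3 -0.05 0.25 1 0 0 0.006;0.3 -0.05 0.25 2.5 0 0 0.006;0.3 -0.05 0.25 4 0 0 0.006;0.3 -0.05 0.25 4.9 0 0 0.006;0.3 -0.05 0.25 4.9 0 0 0.006;0.3 -0.05 0.25 4.9 0 0 0.006")

```text
time_s: 5.48
eef_pos: [520.6, 118.9, 78.7]
ee_rot: [-0.0, 0.744, 0.669, -0.0]
force: [0.1, 0.9, -3.8]
grip_width: 0.598
grip_force: 56.2
```

```bash
python3 go.py 520.5 121.8 61.4 -0.105; cat > blk.py <<'E'
from edge import *
import edge,sys
s=sense(); p=s["eef_pos"]; z0=p[2]-39.4
im=save("scene","pics/%s.png"%sys.argv[1])
L=[((-26,-46,z0),(-26,46,z0)),((-26,-46,z0),(26,-46,z0)),((-26,-46,z0),(-26,-46,z0+48)),((-26,46,z0),(-26,46,z0+48)),((26,-46,z0),(26,-46,z0+48)),((-26,-46,z0+48),(26,-46,z0+48)),((-26,-46,z0+48),(-26,10,z0+48))]
edge.S=np.concatenate([np.linspace(a,b,40) for a,b in L])
for sg in(.7,1.):
    G=grad(im,sg); f=lambda x:-score("scene",G,x*[1,1,.01])
    r=min((minimize(f,np.array([p[0]-3+a,p[1]-3+b,-10.]),method="Nelder-Mead") for a in(-3,0,3) for b in(-3,0,3)),key=lambda r:r.fun); print(r.x.round(1),r.fun.round(1),"eef",p.round(1))
E
python3 blk.py e
```

```text
t 5.48 pos [520.6 118.9  78.7] w 0.598 gf 56.2 F [ 0.1  0.9 -3.8] j6 0.11
cm [ 0.29 -0.04  1.73] rot [-0.001  0.    -0.001]
[516.8 118.3  -9.9] -48.9 eef [520.6 118.9  78.7]
[515.  111.6 -10. ] -47.5 eef [520.6 118.9  78.7]
```

>>> step_arm(commands="0.3 0.23 0 0 0 0 0;0.3 0.23 0 0.2 0 0 0;0.3 0.23 0 0.5 0 0 0;0.3 0.23 0 0.8 0 0 0;0.3 0.23 0 1 0 0 0;0.3 0.23 0 1.1 0 0 0;0.3 0.23 0 1.1 0 0 0")

```text
time_s: 6.12
eef_pos: [520.7, 121.2, 67.7]
ee_rot: [-0.0, 0.744, 0.669, -0.0]
force: [-0.6, -0.5, -4.2]
grip_width: 0.598
grip_force: 56.3
```

```bash
python3 go.py 520.5 121.8 61.4 -0.105; python3 blk.py f
```

```text
t 6.12 pos [520.7 121.2  67.7] w 0.598 gf 56.3 F [-0.6 -0.5 -4.2] j6 0.12
cm [ 0.06 -0.02  0.63] rot [-0.     0.    -0.001]
[515.9 121.1  -9.8] -46.9 eef [520.7 121.2  67.7]
[506.5 126.1 -10.3] -47.1 eef [520.7 121.2  67.7]
```

>>> step_arm(commands="0.3 0 0 0.2 0 0 0;0.3 0 0 0.4 0 0 0;0.3 0 0 0.55 0 0 0;0.3 0 0 0.65 0 0 0;0.3 0 0 0.7 0 0 0;0.3 0 0 0.7 0 0 0")

```text
time_s: 6.67
eef_pos: [520.8, 121.1, 61.4]
ee_rot: [0.0, 0.744, 0.669, -0.0]
force: [-4.0, -0.9, 3.5]
grip_width: 0.597
grip_force: 57.1
```

>>> step_arm(commands="1 0 0 -0.05 0 0 0;1 0 0 -0.05 0 0 0;1 0 0 -0.05 0 0 0;1 0 0 -0.05 0 0 0;1 0 0 -0.05 0 0 0;1 0 0 -0.05 0 0 0;1 0 0 -3 0 0 0;1 0 0 -7 0 0 0;1 0 0 -10 0 0 0;1 0 0 -10 0 0 0")

```text
time_s: 7.5
eef_pos: [523.3, 121.4, 167.0]
ee_rot: [0.003, 0.743, 0.669, 0.004]
force: [0.2, 0.3, 1.7]
grip_width: 0.999
grip_force: 0.0
```

```bash
python3 go.py 439 -60 180 -0.105; python3 - <<'E'
from h import *
a=save("scene","pics/g.png")
c=a[170:290,260:420]; cv2.imwrite("pics/g1.png",cv2.resize(c,(800,600),interpolation=2)[:,:,::-1])
E
```

```text
t 7.5 pos [523.3 121.4 167. ] w 0.999 gf 0.0 F [0.2 0.3 1.7] j6 0.12
cm [-18.92  -6.45  -1.39] rot [ 0.01  -0.001 -0.001]
```

View pics/g1.png

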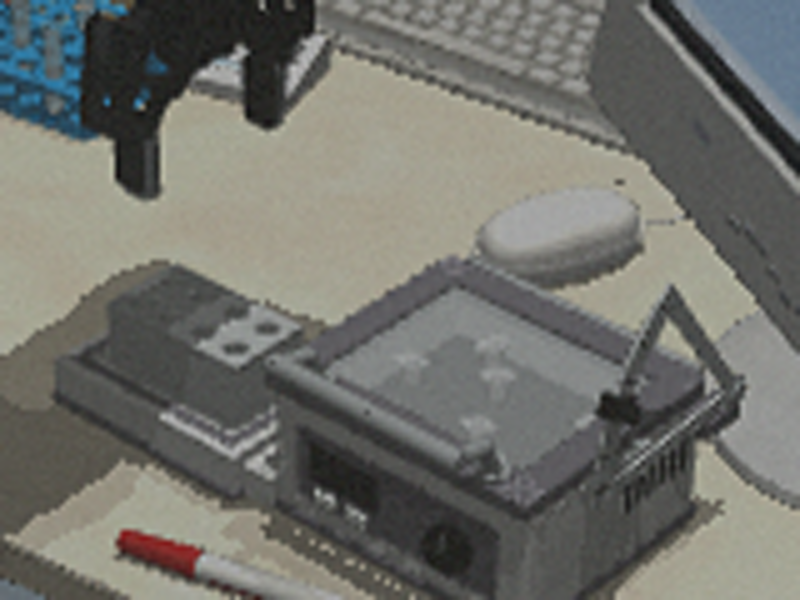

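The block is seated flat and square in the pocket and released; the clamp is at about scene pixel (384,251), the bar runs from (314,243) to (358,262). Now measure the index angle and the bar.

```bash
cat > idx.py <<'E'
from fit import *
from scipy.optimize import least_squares
p=np.array([537.2,-47.5,-.105])
b={"scene":np.array([-3.3,-2.7,0]),"top":np.array([0,0,0.])}
if __name__=="__main__":
    for n in b: print(n,"bar ends",(proj(n,place(p,[[-96,60,120],[-96,-60,120]])+b[n])).round(1).tolist())
    th=np.linspace(.25,.7,91); A=np.c_[74-108*np.cos(th),0*th-96,90+108*np.sin(th)]
    obs=dict(scene=[],top=[])
    for n in b:
        im=capture(n)
        for l in("index_mark","index_clamp"):
            for r in spot_point(n,l)[:2]: print(n,l,"spot",r["xy"],round(r["score"],2)); obs[n].append(r["xy"]) if l=="index_mark" else 0
            for r in trace(n,l)[:2]: print(n,l,"trace",np.round(r["rect"],1),int(r["mask"].sum()),round(r["score"],2))
        g=cv2.GaussianBlur(cv2.cvtColor(im,cv2.COLOR_RGB2GRAY),(0,0),.7)
        q0=proj(n,place(p,A[45:46])+b[n])[0]; x,y=q0.astype(int); w=g[y-14:y+15,x-14:x+15].astype(float)
        m=w<np.percentile(w,4)+12; k,lab,st,ce=cv2.connectedComponentsWithStats(m.astype(np.uint8)); i=1+st[1:,4].argmax(); obs[n].append(ce[i]+[x-14,y-14]); print("dark blob",obs[n][-1],st[i,4])
        for o in obs[n]:
            d=np.linalg.norm(proj(n,place(p,A)+b[n])-o,axis=1); print(n,"theta",th[d.argmin()].round(3),"px off",d.min().round(1))
E
python3 idx.py
```

```text
scene bar ends [[315.0, 241.6], [353.7, 261.3]]
top bar ends [[335.5, 282.4], [381.4, 287.7]]
scene index_mark spot [380.8, 249.8] 0.59
scene index_clamp spot [300.0, 248.8] 0.64
scene index_clamp trace [384.9 252.6   8.1   4.9] 43 0.49
scene index_clamp trace [355.1 247.5  94.1  56.2] 2358 0.29
dark blob [386.91566265 252.51807229] 83
scene theta 0.375 px off 3.7
scene theta 0.355 px off 2.9
top index_mark spot [396.1, 267.5] 0.43
top index_clamp spot [147.2, 271.6] 0.26
dark blob [398.22727273 264.25      ] 44
top theta 0.25 px off 3.2
top theta 0.285 px off 0.5
```

```bash
python3 - <<'E'
from idx import *
sc=dict(c=[[-70,-82,0],[70,-82,0],[-76,-84,96],[70,-84,96],[70,84,96],[-96,60,120]],uv=np.array([[528,495],[712,352],[540,360],[720,207],[455,88],[260,192]])/5.3+[265,205]-.5)
tp=dict(c=[[70,84,96],[70,-84,96],[-76,-84,96],[-76,84,96],[-96,60,120],[-96,-60,120]],uv=np.array([[385,108],[525,122],[508,240],[370,228],[390,240],[485,251]])/2.1+[150,170]-.5)
cl=dict(scene=[(384.2,251.3),(384.9,252.6)],top=[(398.1,266.2),(398.2,264.3)])
th=np.linspace(.2,.75,221); A=np.c_[74-108*np.cos(th),0*th-96,90+108*np.sin(th)]
for n,d in(("scene",sc),("top",tp)):
  for lock in(0,1):
    g=lambda x:np.r_[(proj(n,place([x[0],x[1],x[2]*.01],d["c"]))-d["uv"]).ravel(),100*lock*(x[2]+10.5)]
    r=least_squares(g,[537,-47,-10.5],loss="soft_l1"); q=r.x*[1,1,.01]; print(n,q.round(3),r.fun.round(1))
    for o in cl[n]:
        e=np.linalg.norm(proj(n,place(q,A))-o,axis=1); print("  theta",th[e.argmin()].round(3),"off",e.min().round(1))
E
python3 go.py 439 -37 190 -0.105
```

```text
scene [ 5.33833e+02 -4.81280e+01 -1.15000e-01] [ 0.4  1.7 -0.6  2.5 -0.9 -2.9  1.5 -0.4 -0.6 -2.4  0.6  0.3 -0. ]
  theta 0.368 off 1.1
  theta 0.345 off 2.1
scene [ 5.33627e+02 -4.78280e+01 -1.05000e-01] [ 0.6  1.6 -0.8  2.3 -0.6 -2.9  1.3 -0.7 -1.1 -2.4  0.5  0.6 -0. ]
  theta 0.365 off 0.9
  theta 0.34 off 2.0
top [ 5.33838e+02 -4.70270e+01 -1.06000e-01] [ 0.3  0.9 -3.8  1.5 -1.2 -0.5  1.2 -2.2  0.1 -0.2  0.8  0.  -0. ]
  theta 0.252 off 0.8
  theta 0.353 off 0.2
top [ 5.33836e+02 -4.70070e+01 -1.05000e-01] [ 0.3  1.  -3.9  1.5 -1.2 -0.5  1.2 -2.2  0.1 -0.1  0.8  0.  -0. ]
  theta 0.25 off 0.8
  theta 0.35 off 0.2
t 8.05 pos [520.7 121.2 160.6] w 1.003 gf 0.0 F [-0.3  0.  -0.6] j6 0.12
cm [-16.59  -6.45  -2.94] rot [-0.001  0.    -0.001]
```

>>> step_arm(commands="0.6 -2 -0.7 -2.94 0 0 0;0.6 -6 -2.3 -2.94 0 0 0;0.6 -10 -4 -2.94 0 0 0;0.6 -14 -5.5 -2.94 0 0 0;0.6 -16.6 -6.45 -2.94 0 0 0;0.6 -16.6 -6.45 -2.94 0 0 0;0.6 -16.6 -6.45 -2.94 0 0 0;0.6 -16.6 -6.45 -2.94 0 0 0")

```text
time_s: 8.72
eef_pos: [439.4, -36.7, 190.5]
ee_rot: [0.0, 0.744, 0.669, 0.0]
force: [0.7, 0.0, 0.2]
grip_width: 0.595
grip_force: 0.0
```

```bash
python3 go.py 439 -37.5 120 -0.105; python3 - <<'E'
from h import *
a=save("scene","pics/i.png")
c=a[170:290,270:430]; cv2.imwrite("pics/i1.png",cv2.resize(c,(800,600),interpolation=2)[:,:,::-1])
E
```

```text
t 8.72 pos [439.4 -36.7 190.5] w 0.595 gf 0.0 F [0.7 0.  0.2] j6 -0.24
cm [-0.08 -0.03  7.04] rot [ 0.    -0.    -0.001]
```

View pics/i1.png

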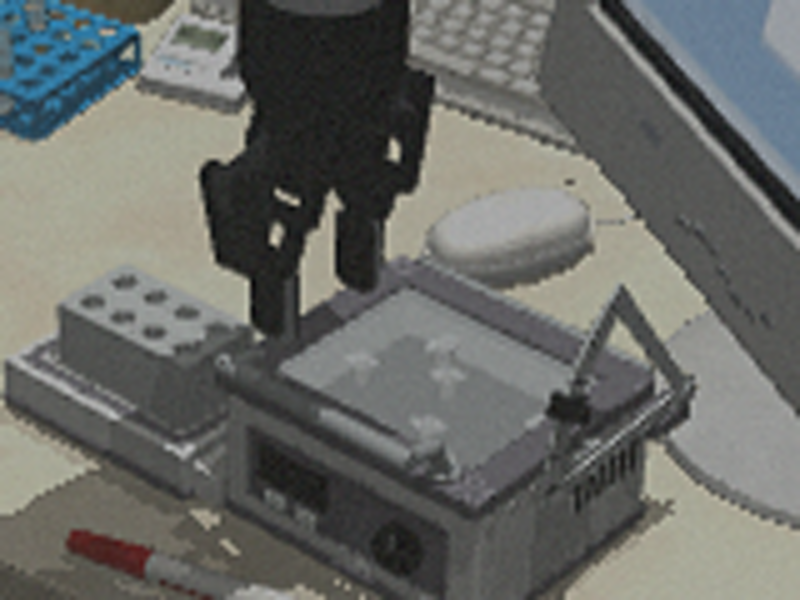

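The fingers stand right above the bar's middle (bar from crop (220,365) to (430,455)). Descend and pinch.

>>> step_arm(commands="0.6 -0.08 0 3.5 0 0 0;0.6 -0.08 0 6 0 0 0;0.6 -0.08 0 7.04 0 0 0;0.6 -0.08 0 7.04 0 0 0;0 -0.08 0 7.04 0 0 0;0 -0.08 0 7.04 0 0 0;0 -0.08 0 7.04 0 0 0;0 -0.08 0 7.04 0 0 0;0 -0.08 0 7.04 0 0 0;0 -0.08 0 7.04 0 0 0;0 -0.08 0 7.04 0 0 0;0 -0.08 0 7.04 0 0 0", newtons=60)

```text
time_s: 9.77
eef_pos: [438.2, -37.5, 120.8]
ee_rot: [-0.001, 0.744, 0.669, -0.001]
force: [-7.8, 1.6, 6.5]
grip_width: 0.116
grip_force: 58.5
```

```bash
python3 go.py 439 -37.5 120 -0.105
```

```text
t 9.77 pos [438.2 -37.5 120.8] w 0.116 gf 58.5 F [-7.8  1.6  6.5] j6 -0.25
cm [0.01 0.08 0.08] rot [-0.002 -0.    -0.001]
```

>>> step_arm(commands="0 0 0.02 -0.5 0 0 0;0 0 0.13 -1.02 0 0 0;0 0 0.25 -1.5 0 0 0;0 0 0.4 -2.02 0 0 0;0 0 0.56 -2.5 0 0 0;0 0 0.73 -3 0 0 0;0 0 0.92 -3.5 0 0 0;0 0 1.12 -3.96 0 0 0;0 0 1.35 -4.45 0 0 0;0 0 1.57 -4.89 0 0 0;0 0 1.57 -4.89 0 0 0;0 0 1.57 -4.89 0 0 0")

```text
time_s: 10.77
eef_pos: [453.3, -39.3, 169.0]
ee_rot: [-0.002, 0.743, 0.669, -0.001]
force: [-11.4, 0.5, -2.5]
grip_width: 0.112
grip_force: 58.6
```

```bash
python3 go.py 438 -37.5 170 -0.105; python3 - <<'E'
from h import *
a=save("scene","pics/k.png")
c=a[215:275,355:435]; cv2.imwrite("pics/k1.png",cv2.resize(c,(800,600),interpolation=2)[:,:,::-1])
s=sense(); z=s["eef_pos"][2]; print("theta from z",np.arcsin((z-120.8+30)/172.6)-.175)
E
```

```text
t 10.77 pos [453.3 -39.3 169. ] w 0.112 gf 58.6 F [-11.4   0.5  -2.5] j6 -0.24
cm [ 0.02 -1.54 -0.09] rot [-0.004  0.    -0.001]
theta from z 0.2948048592099252
```

View pics/k1.png

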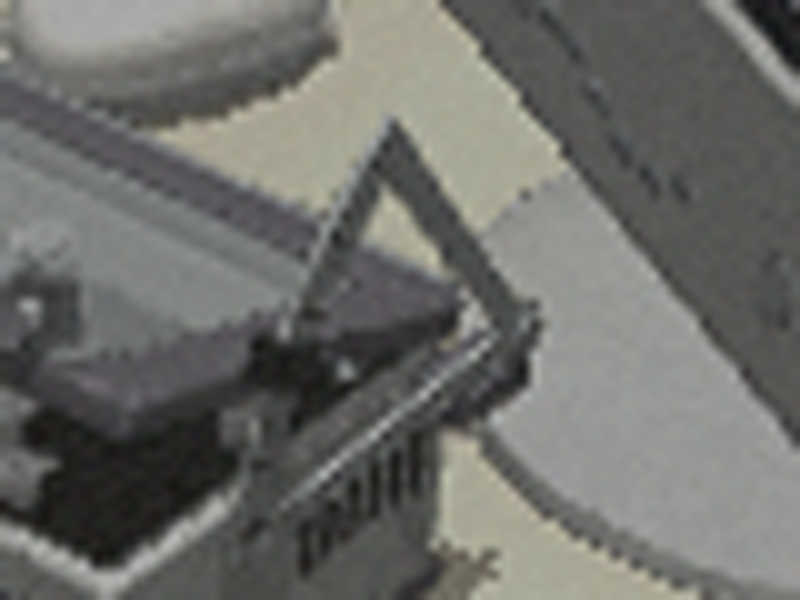

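```bash
cat > ptr.py <<'E'
from fit import *
q=[533.8,-47.2,-.105]
def lid(th,P): # lid frame -> cooler
    P=np.array(P,float); c,s=np.cos(th),np.sin(th)
    return np.c_[74+c*P[:,0]+s*P[:,2],P[:,1],90-s*P[:,0]+c*P[:,2]]
if __name__=="__main__":
    f=lambda t,P,n="scene":((proj(n,place(q,lid(t,P)))-[355,215]+.5)*10).round(0).tolist()
    print("lid corners .295",f(.295,[[-150,-84,6],[-150,-84,-6],[-4,-84,6],[-4,-84,-6]]))
    print("pointer tip",f(.295,[[-98,-94,0]]),"hinge",f(0,[[0,-96,0]]),"chamber top FR",f(0,[[-144,-82,-8]]))
    for t in(.25,.3,.35,.4,.45,.5,.55,.6): print(t,"clamp",f(t,[[-108,-96,0]]))
    a=cv2.imread("pics/k.png").astype(float); b=cv2.imread("pics/i.png").astype(float)
    d=np.abs(a-b).max(2)[238:262,372:400].astype(int); g=a.mean(2)[238:262,372:400].astype(int); g0=b.mean(2)[238:262,372:400].astype(int)
    print("cols 372.. rows 238.. after"); print("\n".join(" ".join(f"{v:3d}" for v in r) for r in g)); print("before"); print("\n".join(" ".join(f"{v:3d}" for v in r) for r in g0))
E
python3 ptr.py
```

```text
lid corners .295 [[142.0, 383.0], [130.0, 429.0], [475.0, 277.0], [463.0, 320.0]]
pointer tip [[295.0, 382.0]] hinge [[517.0, 314.0]] chamber top FR [[117.0, 581.0]]
0.25 clamp [[274.0, 412.0]]
0.3 clamp [[279.0, 391.0]]
0.35 clamp [[284.0, 370.0]]
0.4 clamp [[291.0, 349.0]]
0.45 clamp [[298.0, 328.0]]
0.5 clamp [[305.0, 307.0]]
0.55 clamp [[313.0, 285.0]]
0.6 clamp [[322.0, 264.0]]
cols 372.. rows 238.. after
117 110 116 120 125 122 120 107  88  85  93  88  87  86  78 135  47  77  78 131 165 162 161 163 164 109  80  76
135 128 115 111 117 119 120 122 124 114  84  83  98  90 120 114  57  58  79 125 134 148 161 161 166 167 117  70
134 137 140 129 119 107 114 119 120 120 123 109  87  68 135  82  75  75  87  89  91 122 132 149 163 165 170  66
129 131 134 134 140 129 119 112 117 119 121 121 125 107 111  75  64  77  93  94  86  85  97 116 132 149 166 100
134 126 128 132 132 134 137 128 121 111 117 118 122 135  80  77  77  81  90  94  87  86  84  86  83 110 144 128
132 129 131 130 129 129 131 132 134 130 117 116 117 109  75  76  88 114  71  87  92  89  99  86  82  85  86 100
130 132 133 13
[... 3996 characters left out ...]
  76  88 122 127  78  79  99
118 119 116  83  90  90  92  95 106  67  64  70  90  61  59  50  45  48  66  80  74  88 143 100  67  77  83  46
115 116  91  98  93  92  94  97 119  54  70  68  55  52  62  65  72  90  79  77 101 163  83  75  71  57  65  61
 86  88  94  93  96  91  93  95 112  67  68  70  49  49  73 126 136 159  91 114 167  65  77  75  44  45  74 122
 97  95  97  88  91  96  94  79  91  64  67  58  48  51  70  99 132  80 123 129  74  80  74  73  35  64  77 140
 91  94  96  96  92  97  94  92  73  72  68  51  68  96 110 113  78 143 100  77  75  91  36  61  32  68  78 135
 93  93  98  95  94  97  86  78  51  52  66  71  81 130  90  93 164  87  75  79  45  61  25  61  28  68  74 139
```

>>> step_arm(commands="0 0 0.1 -0.3 0 0 0;0 0 0.25 -0.6 0 0 0;0 0 0.4 -0.85 0 0 0;0 0 0.5 -1.05 0 0 0;0 0 0.5 -1.05 0 0 0;0 0 0.5 -1.05 0 0 0;0 0 0.5 -1.05 0 0 0;0 0 0.5 -1.05 0 0 0")

```text
time_s: 11.48
eef_pos: [458.6, -40.0, 179.6]
ee_rot: [-0.001, 0.744, 0.669, -0.001]
force: [-8.8, -0.6, -2.5]
grip_width: 0.11
grip_force: 58.6
```

```bash
python3 go.py 438 -37.5 170 -0.105; python3 - <<'E'
from ptr import *
a=save("scene","pics/l.png"); t=save("top","pics/lt.png")
s=sense(); z=s["eef_pos"][2]; th=np.arcsin((z-120.8+30)/172.6)-.175; print("theta from z",th)
print("\n".join(" ".join(f"{v:3d}" for v in r) for r in a.astype(float).mean(2)[240:262,376:398].astype(int)))
for n in("scene","top"):
  for x in(.3,.35,.4,.45): print(n,x,"clamp",proj(n,place(q,lid(x,[[-108,-96,0],[-98,-93,0],[-84,-90,0]]))).round(1).tolist())
print("top"); print("\n".join(" ".join(f"{v:3d}" for v in r) for r in t.astype(float).mean(2)[250:274,386:406].astype(int)))
E
```

```text
t 11.48 pos [458.6 -40.  179.6] w 0.11 gf 58.6 F [-8.8 -0.6 -2.5] j6 -0.24
cm [ 0.03 -2.08  0.96] rot [-0.003  0.    -0.001]
theta from z 0.3652415690090876
115 109 106 111 116 119 121 123 127  88 131  80  74  76  85  86  83  94 122 146 164 165
134 128 117 106 107 112 115 120 117 118 109  75  65  84  97  85  85  85  81  96 120 148
126 132 137 126 116 109 108 112 116 138  81  76  79  98  92  75  89  85  87  99  78  93
132 126 132 132 135 126 113 106 112 112  74  76  80  94  88  85  84  83  88  85  95  99
126 127 126 128 128 105 104  99 113  84  76  80  82  87  83  85  84  85  85  81  82  87
100  95 100  85  81  83  82  98 136  69  82  99  89  84  89  86  91  91  83  84  83  77
 83  83  82  86  85  84  87 106  86  48  49  66  92  83  83  84  81  77  75  64  56  56
 85  84  90  88  85  82  89 139  77  80  78  83  78  47  50  47  58  52  56  49  53  46
 88  86  87  85  65  49  78 129  67  80  65  57  64  48  48  47  56  49  49  52  46  53
 83  82  79  77  37  32  47  60  44  46  38  46  91  75  80  56  45  49  44  40  48  89
 67  61  58  51  33  40  23  29  35  30  33  43  84 108 133 104
[... 2732 characters left out ...]
 108 135 137 137 133 137 138 138 136  95  61  57 102 161 173
155 149 144 107  93 130 140 135 137 141 138 140 133 118  84  66  60 108 161 174
152 153 139  97  93 130 141 138 136 140 139 137 135 105  79  68  88 130 166 173
159 151 128  89  98 131 139 140 135 137 135 137 132  92  71  70 111 159 172 169
155 151 113  83 114 137 138 137 135 141 138 137 117  89  67  81 130 170 172 171
158 143  97  82 129 140 139 136 141 138 139 136 102  85  71  95 152 171 171 169
154 131  82  95 138 140 136 137 138 137 138 133  95  70  64 110 161 173 172 171
150 109  82 110 136 141 135 136 135 136 135 121  95  75  77 129 170 171 168 167
142  91  86 133 137 136 136 138 137 139 137 106  86  70  93 147 169 170 169 169
```

```bash
python3 -c "
from h import *
s=sense(); print(s['eef_pos'],s['grip_force'],s['dq'].round(4)); print(finish_job())"
```

```text
[458.64060959 -40.01039068 179.57563157] 58.602163195610046 [-0.0001  0.0004  0.0023 -0.0007  0.0014 -0.001 ]
the job is handed in; nothing more can be done
None
```

The long block is seated and released in the dock pocket. The gripper holds the lid by its bar at about 0.365 rad, within about 0.02 rad of where I read the index clamp in the images. I handed the job in at about 11.5 s and got no verdict back.

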